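Load the finishing bowl and take off its clamp cap

TASK

Load the vibratory finisher: take the steel tray by its upright grip, hold its spout close over the bowl, tip it so that all five castings slide into the bowl, and set the empty tray down flat on the bench, leaving the cap on the bowl's centre column until then so that the thread under it stays clean. Then unscrew the cap, which may have a right-hand or a left-hand thread (if it will not come loose one way, try the other), so that the lid can go on. Finish while still holding the cap in the gripper, lifted off and at least 5 cm above where it sat, and leave the jar, brush, screwdriver and wagon alone.

Things in the scene. Friction and masses are not known exactly. Their poses are not given: they have to be found in the camera images.
- finisher: Bench vibratory finisher, fixed to the bench: a round blue motor base carrying an open round grey bowl, with a solid column in the bowl's middle. Origin: middle of the base on the bench, z up. The bowl's inner floor is 93 mm above the bench, 195 mm across; the column is 68 mm across at the floor, 46 mm at its top.
- bowl_rim (a point): Centre of the bowl's mouth, 170 mm above the bench. The rim is 236 mm across outside, 220 mm inside.
- control_unit (a point): Top of the finisher's box-shaped control unit, 178 mm above the bench, 156 mm from the bowl's axis, outside the bowl. The box is 56 x 60 mm and stands on the bench; its knob adds 12 mm.
- column_top (a point): Centre of the top of the bowl's column, 150 mm above the bench: the cap's underside sits here. Inside the cap a threaded stud, 37 mm across and 19 mm high, stands on it. Right-hand thread: the cap loosens anticlockwise seen from above; left-hand: clockwise. Which it is differs from case to case and cannot be seen.
- cap: Black fluted cap, 50 mm across, 32 mm high, about 110 g, mouth down on the column. Origin: centre of its underside, z up. Coarse thread: the wrong way it stops hard within 0.4 rad; the right way it runs freely, after 1.4 rad it lifts straight off, at about 2.3 rad it stops. Before that it cannot be pulled off. It stays where turned.
- tray: Tipping tray of bright steel sheet, 220 g, lying flat: floor 130 mm long (x -65 to +65), 100 mm wide, narrowing over the last 45 mm to an open spout 74 mm wide at +x. Floor 3 mm; side and back walls 19 mm high. Origin: middle of its underside, z up, x to the spout.
- tray_grip (a point): Point to grip on the tray's upright grip plate at its closed end: 45 mm above the tray's underside, 70 mm behind its origin. The plate is 10 mm thick (tray x), 50 mm wide (tray y), 62 mm high; pinch it from above across its thickness.
- tray_spout (a point): Middle of the open edge of the spout, on the tray's floor, 65 mm ahead of the tray's origin.
- casting_1: Raw zinc axlebox casting: block 24 x 20 x 9 mm with a round boss 15 mm across on top, 16 mm high in all, 25 g, lying loose on the tray; slides off smoothly once the tray is tipped beyond about 25 degrees, 45 clears it quickly. Origin: middle of its underside.
- casting_2: Second casting, the same.
- casting_3: Third casting, the same.
- casting_4: Fourth casting, the same.
- casting_5: Fifth casting, the same; nearest the spout.
- paste_jar: Bystander: small amber jar of polishing paste, 54 mm across, 60 mm high, on the robot's left, beyond the screwdriver. Origin: middle of its underside.
- scratch_brush: Bystander: brush 170 mm long lying on the bench at the robot's right. Origin: middle of its underside.
- driver: Bystander: screwdriver 170 mm long lying on the bench at the robot's left. Origin: middle of its underside.
- flat_wagon: Bystander: model flat wagon with two logs, 36 x 150 mm, 45 mm high, standing on the bench beyond the work. Origin: middle of its underside.
There are look-alikes about, which are no part of the job. What is shaped like the cap but blue, orange or pink is not meant.

How it is judged:
By the outcome, as a careful person would: the job done as asked, in the order asked, and still so for the second after the job is handed in, while the arm keeps its last pose, push and grip.
It also fails if it takes over 58 s, if anything falls off the work surface, if the arm or the gripper's body presses on something with over 40 N, if the wrist force passes 120 N, or if a joint passes its speed limit or range.

ROBOT

A 6-joint arm with a two-finger parallel gripper is mounted at the origin on the work surface. World frame = base frame: x ahead of the robot, y to its left, z up, the work surface at z = 0. Lengths are in m, angles in rad, forces in N, time in s.
With the tool pointing down it reaches from about 0.25 to 0.725 m from the base axis. Payload 4 kg.
Tool frame: the origin (TCP) lies midway between the tips of the shut fingers; the grasp point (between the pads) lies 19 mm behind it; z points along the fingers, y is the line along which they close (so a half turn about z gives the same grasp; the last joint's range is limited). The gripper opens to 85 mm and grips with 20 to 120 N. Pads are 22 mm wide; open, the fingers measure 114 mm over their backs; the gripper's body (76 mm by 85 mm) begins 54 mm behind the grasp point. The pads swing forward as they close: fully open they stand 13 mm farther back than shut.
Start: joints at [-1.251, 0.241, 0.005, 1.335, 0, 1.571], TCP at [0.157, -0.475, 0.231] pointing down, gripper open.
Joint ranges: [-2.72, 2.72], [-1.05, 1.87], [-1.09, 1.28], [-1.99, 2.15], [-1.42, 1.44], [-3.14, 3.14]. Speed limits (rad/s): [2.79, 2.79, 3.14, 3.14, 3.14, 3.14].

INTERFACE

Orientations are given as a unit quaternion [x, y, z, w].
In Python, from workcell import get_obs, camera, job_done, silhouettes gives the robot as it stands. The module is installed in compiled form; this text tells all that it offers.
- The arm moves only by the tool drive_tool, never from a script. Its argument "increments" is a list of rows, each a list of 3 entries, a list of its own where there are three numbers: the shift along the world's x, y, z in mm, then the turn, a rotation vector about the world's x, y, z in degrees, then the opening, from 0 (shut) to 1 (fully open). A call has 1 to 8 rows; each row shifts and turns the commanded pose from where the row before left it; what a row does not reach is not made up. A row lasts 1/12 s, in which the tool goes at most 41.7 mm and 7.16 degrees, less where a joint would pass 70% of its speed; a pose out of reach is approached as far as the arm can. A call is refused whole if a number of a shift passes 41.7 or a number of a turn 7.16, either way. A call with a gripper value outside its range is refused whole. The fingers move at their own pace and stop on an object; the grip force is fixed at half the most. Time passes only in rows, so rows that do not move let the fingers close. It gives the time, the measured TCP pose, the force, the opening and the grip force at its end, in the units of the state.
- get_obs(): the state, without advancing time (a new reading comes with each control period).
- camera(name): name is "scene" or "top" or "wrist"; returns a dict with "image" (384x512x3 uint8, red, green, blue), "K" (3x3 intrinsics, pixels), "view" (4x4, takes a point from world to camera coordinates). Camera axes: x right, y down, z forward; pixel columns grow to the right and rows downward; lengths in m; the calibration is good to about 2 mm. The wrist camera is an equidistant fisheye: a pixel r from the principal point sees the ray r / f radians off the axis. A picture is of the moment at which its call begins. There is no depth.
- job_done(): hands the job in; it is judged then, once.
Trained networks look in a picture, given as the dict that the camera call returned (one of the last four; its "shot" number tells which), for a name from the list of things; names that differ only in an ending like _2 or _b are one class to them, and where a whole thing is asked for, a point or a joint stands for the part that bears it (a point fixed in the world has none). Each returns a list of dicts, best first, with "conf" (0 to 1); they miss things now and then, are a little off and sometimes report something else, mostly with a low value. They report only what shows in the picture. A call takes as long as a camera call. They do not tell look-alikes from the thing itself.
- silhouettes(query, picture): "region" (384x512 bool, what is visible of it) and "bbox" ([left, top, right, bottom] in pixels, round what is visible of it).
The state is a dict: "clock": time; "joint_pos": joint angles; "joint_vel": joint speeds; "tau": joint torques, N m; "eef_pos": TCP position; "tool_rot": TCP orientation; "ft_force": force on the tool from outside, world axes, zero at the start; "ft_torque": the same for the moment, N m; "grip_width": finger opening in m; "grasp_force": force on a finger pad.
Only numpy, scipy, OpenCV 4.12 (cv2) and the standard library are available. Lean on these libraries where they do the work, as an engineer would, in place of code of your own. Each camera call takes 0.05 s, during which the arm holds its last target. There are 200 camera calls.

## Working session

There is one attempt and no reset: what is moved stays moved. The work goes in short steps, Python scripts to look and compute and a tool call to move; the robot and the scene stay as the last step left them, time stands still between calls to the robot, and variables do not carry over. Pictures are saved under pics/ and viewed, at most 10 in all, crops included, and the job is handed in when it is done.

Besides the shell and the picture viewer there is one more tool, called after ">>>" as name([rows], argument=value, ...), one row to a line, values as JSON. drive_tool: Moves the arm, as the interface text tells. Its arguments: {"type":"object","properties":{"increments":{"type":"array"}},"required":["increments"]}

```bash
mkdir -p pics
cat > h.py <<'E'
import numpy as np, cv2
from workcell import *
from scipy.spatial.transform import Rotation as R
def shot(n,f=None):
    p=camera(n)
    if f: cv2.imwrite('pics/'+f,p['image'][:,:,::-1])
    return p
def ray(p,u,v):
    K=p['K'];V=p['view'];d=np.array([(u-K[0,2])/K[0,0],(v-K[1,2])/K[1,1],1]);
    return -V[:3,:3].T@V[:3,3], V[:3,:3].T@d
def onz(p,u,v,z):
    o,d=ray(p,u,v); return o+d*(z-o[2])/d[2]
def proj(p,X):
    c=p['view'][:3,:3]@np.array(X,float)+p['view'][:3,3]; q=p['K']@c; return q[:2]/q[2]
E
python3 - <<'E'
from h import *
a=shot('top','top1.png');b=shot('scene','sc1.png')
for n,p in(('top',a),('scene',b)):
    print(n,p['K'].tolist(),p['view'].round(3).tolist())
    for q in['finisher','cap','tray','casting_1','paste_jar','scratch_brush','driver','flat_wagon']:
        for s in silhouettes(q,p)[:6]:
            ys,xs=np.nonzero(s['region']);print(q,round(s['conf'],2),s['bbox'],xs.mean().round(1),ys.mean().round(1),len(xs))
print(get_obs())
E
```

```text
top [[354.6893150032861, 0.0, 256.2912320103565], [0.0, 354.6893150032861, 194.60893512894654], [0.0, 0.0, 1.0]] [[0.009, -1.0, 0.004, -0.003], [-0.994, -0.009, -0.104, 0.62], [0.104, -0.003, -0.995, 1.115], [0.0, 0.0, 0.0, 1.0]]
finisher 0.78 [149.9, 147.1, 230.0, 252.7] 192.5 207.5 5934
cap 0.85 [184.1, 199.4, 202.0, 221.0] 189.9 212.3 294
cap 0.76 [193.3, 261.1, 209.8, 279.1] 200.1 269.5 242
cap 0.68 [254.1, 181.6, 270.8, 198.5] 260.7 188.1 225
cap 0.47 [170.8, 151.8, 191.9, 173.1] 181.2 162.4 225
tray 0.82 [281.5, 188.8, 322.3, 235.8] 301.6 210.6 994
casting_1 0.62 [303.1, 197.1, 314.6, 207.1] 308.3 199.2 44
casting_1 0.57 [307.0, 205.6, 318.5, 209.5] 309.8 210.6 40
paste_jar 0.53 [116.1, 180.4, 136.9, 200.1] 127.5 189.7 270
scratch_brush 0.88 [387.1, 221.2, 402.2, 274.1] 395.1 242.3 516
driver 0.52 [106.2, 251.1, 118.3, 277.8] 111.9 264.0 210
flat_wagon 0.66 [235.3, 129.8, 284.1, 144.6] 258.3 138.7 517
flat_wagon 0.46 [115.6, 183.3, 138.2, 203.3] 128.0 189.8 305
scene [[438.1118315584748, 0.0, 259.8482822686116], [0.0, 438.1118315584748, 189.3023780271868], [0.0, 0.0, 1.0]] [[0.
[... 947 characters left out ...]
pos': array([-1.25100326e+00,  2.40593846e-01,  5.00134916e-03,  1.33521012e+00,
       -2.09782008e-05,  1.57075933e+00]), 'joint_vel': array([-6.42310919e-05, -8.08451185e-04, -4.20134994e-04,  5.52931218e-04,
       -2.61332455e-03,  1.36248518e-03]), 'tau': array([-2.71967137e-04, -3.72197986e+01,  2.52692556e+01,  1.05986306e-03,
       -6.23592041e-05, -2.90019486e-06]), 'eef_pos': array([ 0.15717779, -0.47464853,  0.23131006]), 'tool_rot': array([ 9.87240817e-01,  1.59234323e-01, -1.08563297e-05, -1.43705103e-06]), 'ft_force': array([0.31467471, 0.08051538, 0.74978678]), 'ft_torque': array([ 0.03236363, -0.02953752,  0.02362032]), 'grasp_force': 0.0, 'grip_width': 0.08526105830609827}
```

View pics/top1.png

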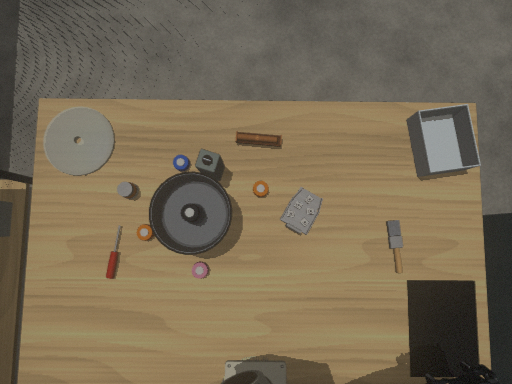

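View pics/sc1.png

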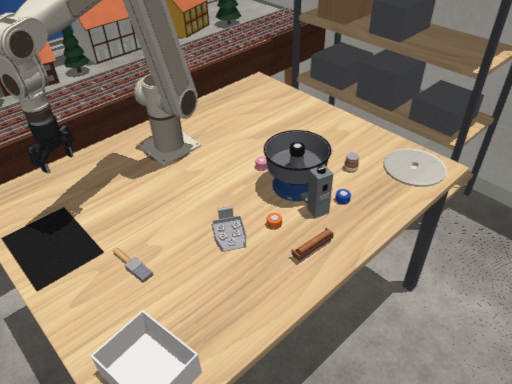

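The top view shows the finisher at about (191,213), its control unit at (207,161), and the tray with castings at (301,211). The orange, blue and pink caps are look-alikes. I'll zoom in on the tray.

Run:
```python
from h import *
a=shot('top');b=shot('scene')
ca=cv2.resize(a['image'][178:248,265:335],(490,490),interpolation=cv2.INTER_CUBIC)
cb=cv2.resize(b['image'][195:265,195:235+5],(280,490),interpolation=cv2.INTER_CUBIC)
cb=cv2.resize(b['image'][200:260,200:260-20],(300,450),interpolation=cv2.INTER_CUBIC)
cb=cv2.resize(b['image'][200:256,203:259],(300,300),interpolation=cv2.INTER_CUBIC)
im=np.zeros((490,790,3),np.uint8);im[:,:490]=ca;im[:300,490:]=cb
cv2.imwrite('pics/crop1.png',im[:,:,::-1])
s=silhouettes('tray',a)[0]
cs,_=cv2.findContours(s['region'].astype(np.uint8),0,2)
c=max(cs,key=cv2.contourArea);print(cv2.approxPolyDP(c,2,True)[:,0].tolist(),cv2.minAreaRect(c))
for n,u,v,z in[('capTop',190,212.3,.182),('bowl',191,213,.17),('tray',301.6,210.6,.01),('cu',207,161,.178),('orange',261,188,.03),('pink',200,270,.03),('wagon',258,140,.04),('jar',126,190,.05),('driver',112,264,.02)]:
    print(n,onz(a,u,v,z).round(3))
# bowl ellipse from silhouette rim: dark bowl
s=silhouettes('finisher',a)[0]['region'].astype(np.uint8)
print(cv2.minEnclosingCircle(max(cv2.findContours(s,0,2)[0],key=cv2.contourArea)))
c1=onz(b,297,149,.175);print('cap scene',c1)
```

```text
[[300, 187], [291, 197], [282, 218], [294, 232], [307, 233], [317, 216], [321, 198]] ((301.70001220703125, 211.10003662109375), (31.752166748046875, 44.274147033691406), 26.56505012512207)
capTop [0.553 0.187 0.182]
bowl [0.551 0.187 0.17 ]
tray [ 0.571 -0.147  0.01 ]
cu [0.699 0.144 0.178]
orange [ 0.642 -0.013  0.03 ]
pink [0.378 0.178 0.03 ]
wagon [ 0.798 -0.002  0.04 ]
jar [0.629 0.417 0.05 ]
driver [0.394 0.462 0.02 ]
((192.98770141601562, 201.04098510742188), 53.19347381591797)
cap scene [0.5626487  0.18123578 0.175     ]
```

View pics/crop1.png

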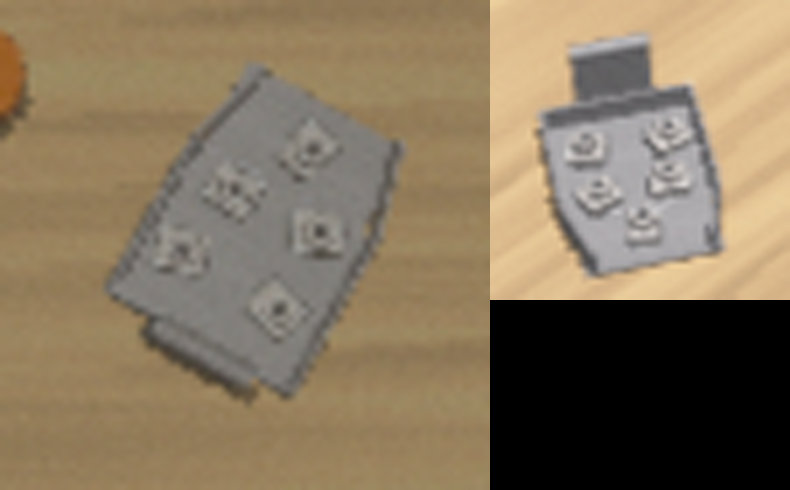

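The top crop shows the spout pointing up and right, with its midpoint at about px (311.6,193.3). The grip plate's top is at about px (293.6,229). The five castings are spread over the tray floor.

Run:
```python
from h import *
a=shot('top');b=shot('scene')
f=lambda x,y:(265+x/7-.5,178+y/7-.5)
P={}
for n,x,y,z in[('plate',203,350,.062),('sL',255,66,.02),('sR',398,145,.02),('bL',110,285,.02),('bR',292,395,.02)]:
    P[n]=onz(a,*f(x,y),z);print(n,P[n].round(4))
s=(P['sL']+P['sR'])/2;bk=(P['bL']+P['bR'])/2
for u in(s-bk,s-P['plate']):print(np.linalg.norm(u[:2]),np.degrees(np.arctan2(u[1],u[0])))
print(np.linalg.norm(P['sL']-P['sR']),np.linalg.norm(P['bL']-P['bR']),s,bk)
g=lambda x,y:(203+x/300*56-.5,200+y/300*56-.5)
for n,x,y,z in[('pl',570,46,.062),('pr',648,38,.062),('sa',597,276,.003),('sb',718,248,.003)]:
    print('scene',n,onz(b,*g(x-490,y),z).round(4))
for n,p in(('t',a),('s',b)):
  for s in silhouettes('cap',p)[:4]:
    l,t,r,bb=s['bbox'];m=s['region'];ys,xs=np.nonzero(m)
    print(n,s['conf'],onz(p,xs.mean(),ys.mean(),.172).round(3),p['image'][m].mean(0))
```

```text
plate [ 0.5144 -0.1147  0.062 ]
sL [ 0.6476 -0.1439  0.02  ]
sR [ 0.611  -0.2105  0.02  ]
bL [ 0.5446 -0.0762  0.02  ]
bR [ 0.4946 -0.1603  0.02  ]
0.12457251373465437 -28.263042101399385
0.13083590353966504 -28.54927596656053
0.07599434754085803 0.09789226478319743 [ 0.62932724 -0.17723331  0.02      ] [ 0.51960589 -0.11824571  0.02      ]
scene pl [ 0.5016 -0.1356  0.062 ]
scene pr [ 0.5302 -0.0961  0.062 ]
scene sa [ 0.6167 -0.2143  0.003 ]
scene sb [ 0.6504 -0.1479  0.003 ]
t 0.79 [0.695 0.219 0.172] [ 81.25791855  88.6561086  116.64253394]
t 0.74 [0.496 0.313 0.172] [142.53157895 103.22105263  67.62105263]
t 0.64 [0.395 0.158 0.172] [146.61340206 111.44845361 116.92783505]
t 0.57 [0.555 0.191 0.172] [78.93305439 76.45606695 72.51882845]
s 0.78 [0.561 0.182 0.172] [51.43529412 50.14705882 51.24117647]
s 0.66 [0.827 0.1   0.172] [ 65.71005917  87.49112426 142.72781065]
s 0.66 [ 0.756 -0.122  0.172] [183.52336449 113.88785047  71.52336449]
s 0.63 [ 0.69  -0.238  0.172] [148.16073355 144.73786408 145.27076591]
```

>>> drive_tool([
  [[25.6,25.7,-5],[0,0,3.1],1],
  [[25.6,25.7,-5],[0,0,3.1],1],
  [[25.6,25.7,-5],[0,0,3.1],1],
  [[25.6,25.7,-5],[0,0,3.1],1],
  [[25.6,25.7,-5],[0,0,3.1],1],
  [[25.6,25.7,-5],[0,0,3.1],1],
  [[25.6,25.7,-5],[0,0,3.1],1],
  [[25.6,25.7,-5],[0,0,3.1],1],
])

```text
clock: 1.97
eef_pos: [0.363, -0.2677, 0.1913]
tool_rot: [0.93, 0.369, 0.0, 0.0]
ft_force: [0.5, -0.1, -0.2]
grip_width: 0.0859
grasp_force: 0.0
```

>>> drive_tool([
  [[25.6,25.7,-5],[0,0,3.1],1],
  [[25.6,25.7,-5],[0,0,3.1],1],
  [[25.6,25.7,-5],[0,0,3.1],1],
  [[25.6,25.7,-5],[0,0,3.1],1],
  [[25.6,25.7,-5],[0,0,3.1],1],
  [[25.6,25.7,-5],[0,0,3.1],1],
  [[0,0,0],[0,0,0],1],
  [[0,0,0],[0,0,0],1],
])

```text
clock: 2.63
eef_pos: [0.5163, -0.1133, 0.1606]
tool_rot: [0.858, 0.514, -0.0, -0.0]
ft_force: [-0.5, -0.6, -0.3]
grip_width: 0.0855
grasp_force: 0.0
```

```bash
cat >> h.py <<'E'
def st():
    o=get_obs();m=R.from_quat(o['tool_rot']).as_matrix()
    print('t',round(o['clock'],2),'p',o['eef_pos'].round(4),'z',m[:,2].round(3),'y',m[:,1].round(3),'yaw',np.degrees(np.arctan2(m[1,1],m[0,1])).round(1),'j',o['joint_pos'].round(2),'F',o['ft_force'].round(1),'w',round(o['grip_width'],4),o['grasp_force'].round(1))
def wproj(p,X):
    c=p['view'][:3,:3]@np.array(X,float)+p['view'][:3,3];K=p['K'];r=np.hypot(c[0],c[1]);th=np.arctan2(r,c[2])
    return np.array([K[0,2]+K[0,0]*th*c[0]/r,K[1,2]+K[1,1]*th*c[1]/r])
def wonz(p,u,v,z):
    K=p['K'];V=p['view'];d=np.array([(u-K[0,2])/K[0,0],(v-K[1,2])/K[1,1]]);th=np.hypot(*d)
    d=np.array([*(d/th*np.sin(th)),np.cos(th)]);d=V[:3,:3].T@d;o=-V[:3,:3].T@V[:3,3];return o+d*(z-o[2])/d[2]
E
python3 - <<'E'
from h import *
st();p=camera('wrist');im=p['image'].copy()
d=np.array([np.cos(np.radians(-28.4)),np.sin(np.radians(-28.4)),0]);n=np.array([-d[1],d[0],0])
o=np.array([.515,-.115,0])+.07*d
for X in[o-.07*d+[0,0,.062],o-.07*d+.025*n+[0,0,.062],o-.07*d-.025*n+[0,0,.062],o+.065*d+.037*n+[0,0,.003],o+.065*d-.037*n+[0,0,.003]]:
    u=wproj(p,X);print(u);cv2.circle(im,tuple(int(k) for k in u),3,(255,0,0),1)
cv2.imwrite('pics/w1.png',im[:,:,::-1])
E
```

```text
Traceback (most recent call last):
  File "h.py", line 17, in st
    print('t',round(o['clock'],2),'p',o['eef_pos'].round(4),'z',m[:,2].round(3),'y',m[:,1].round(3),'yaw',np.degrees(np.arctan2(m[1,1],m[0,1])).round(1),'j',o['joint_pos'].round(2),'F',o['ft_force'].round(1),'w',round(o['grip_width'],4),o['grasp_force'].round(1))
                                                                                                                                                                                                                                             ^^^^^^^^^^^^^^^^^^^^^^
AttributeError: 'float' object has no attribute 'round'
```

```bash
sed -i "s/o\['grasp_force'\].round(1)/round(o['grasp_force'],1)/" h.py
python3 - <<'E'
from h import *
st();p=camera('wrist');im=p['image'].copy()
d=np.array([np.cos(np.radians(-28.4)),np.sin(np.radians(-28.4)),0]);n=np.array([-d[1],d[0],0])
o=np.array([.515,-.115,0])+.07*d
for X in[o-.07*d+[0,0,.062],o-.07*d+.025*n+[0,0,.062],o-.07*d-.025*n+[0,0,.062],o+.065*d+.037*n+[0,0,.003],o+.065*d-.037*n+[0,0,.003]]:
    u=wproj(p,X);print(u);cv2.circle(im,tuple(int(k) for k in u),3,(255,0,0),1)
cv2.imwrite('pics/w1.png',im[:,:,::-1])
E
```

```text
t 2.63 p [ 0.5163 -0.1133  0.1606] z [-0.001  0.    -1.   ] y [ 0.882 -0.471 -0.001] yaw -28.1 j [-0.22  0.34 -0.05  1.18 -0.    1.85] F [-0.5 -0.6 -0.3] w 0.0855 0.0
[257.74958828 193.40979593]
[257.93293431 164.45758093]
[257.56940993 220.78097061]
[382.86089741 145.47279881]
[376.06624918 210.30523118]
```

View pics/w1.png

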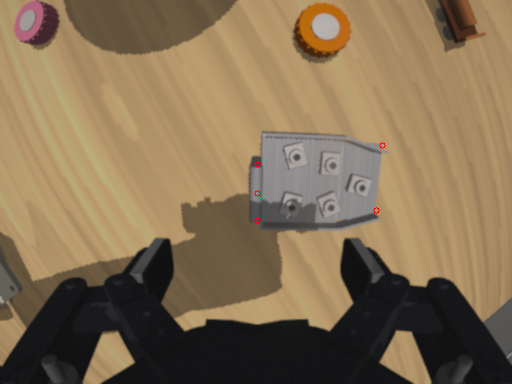

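The wrist view shows the plate top at about (255,190), within 2–3 px of the prediction. I'll descend and grip.

>>> drive_tool([
  [[-1.2,-0.3,-28],[0,0,-0.3],1],
  [[-1,-0.2,-30],[0,0,0],1],
  [[0,0,-30],[0,0,0],1],
  [[0,0,-25],[0,0,0],1],
  [[0,0,-14],[0,0,0],1],
  [[0,0,-6],[0,0,0],1],
  [[0,0,0],[0,0,0],0.5],
  [[0,0,0],[0,0,0],0],
])

```text
clock: 3.35
eef_pos: [0.5135, -0.1163, 0.0291]
tool_rot: [0.86, 0.51, 0.0, 0.0]
ft_force: [0.0, 0.2, 0.6]
grip_width: 0.0638
grasp_force: 0.0
```

>>> drive_tool([
  [[0,0,0],[0,0,0],0],
  [[0,0,0],[0,0,0],0],
  [[0,0,0],[0,0,0],0],
  [[0,0,0],[0,0,0],0],
  [[0,0,0],[0,0,0],0],
  [[0,0,0],[0,0,0],0],
])

```text
clock: 3.85
eef_pos: [0.514, -0.1155, 0.0292]
tool_rot: [0.86, 0.511, 0.001, 0.001]
ft_force: [-1.8, 0.0, 6.0]
grip_width: 0.0093
grasp_force: 58.5
```

>>> drive_tool([
  [[0,0,4],[0,0,0],0],
  [[0,0,10],[0,0,0],0],
  [[0,0,18],[0,0,0],0],
  [[0,0,25],[0,0,0],0],
  [[0,0,28],[0,0,0],0],
  [[0,0,28],[0,0,0],0],
  [[0,0,26],[0,0,0],0],
  [[0,0,20],[0,0,0],0],
])

```text
clock: 4.52
eef_pos: [0.5133, -0.1152, 0.1896]
tool_rot: [0.86, 0.511, 0.0, 0.0]
ft_force: [-0.4, 1.0, -3.1]
grip_width: 0.0091
grasp_force: 58.7
```

>>> drive_tool([
  [[-1,2,15],[0,0,1.5],0],
  [[-2,4,12],[0,0,3],0],
  [[-3,6,10],[0,0,4.5],0],
  [[-4,8,8],[0,0,5.5],0],
  [[-5,9,6],[0,0,6],0],
  [[-5,10,4],[0,0,6],0],
  [[-5,10,2],[0,0,6],0],
  [[-5,10,0],[0,0,6],0],
])

```text
clock: 5.18
eef_pos: [0.4826, -0.0558, 0.2447]
tool_rot: [0.641, 0.767, -0.0, -0.0]
ft_force: [1.0, 0.0, -3.8]
grip_width: 0.0096
grasp_force: 58.7
```

>>> drive_tool([
  [[-5,10,0],[0,0,6],0],
  [[-5,10,0],[0,0,6],0],
  [[-5,9,0],[0,0,6],0],
  [[-5,9,0],[0,0,6],0],
  [[-5,8,0],[0,0,6],0],
  [[-5,7,0],[0,0,6],0],
  [[-4,5,0],[0,0,5],0],
  [[-3,3,0],[0,0,3],0],
])

```text
clock: 5.85
eef_pos: [0.445, 0.0052, 0.2441]
tool_rot: [0.307, 0.952, -0.0, -0.001]
ft_force: [0.2, -0.2, -4.0]
grip_width: 0.0092
grasp_force: 58.7
```

Run:
```python
from h import *
st();p=camera('wrist');q=shot('top');r=shot('scene')
cv2.imwrite('pics/m1.png',np.hstack([cv2.resize(p['image'],(400,300)),cv2.resize(r['image'][90:270,190:370+60],(400,300))])[:,:,::-1])
for nm,pp in(('top',q),('sc',r)):
  for s in silhouettes('cap',pp)[:5]:
    m=s['region'];ys,xs=np.nonzero(m);f=onz(pp,xs.mean(),ys.mean(),.172);print(nm,s['conf'],f.round(3),p['image'][m].mean(0))
```

```text
t 5.85 p [0.445  0.0052 0.2441] z [-0.002 -0.    -1.   ] y [ 0.585  0.811 -0.001] yaw 54.2 j [ 0.01  0.13 -0.1   1.34 -0.    0.64] F [ 0.2 -0.2 -4. ] w 0.0092 58.7
top 0.63 [0.553 0.19  0.172] [225.77744807 194.20474777 137.8189911 ]
top 0.62 [0.696 0.219 0.172] [137.2739726  114.54794521  83.        ]
top 0.61 [ 0.624 -0.009  0.172] [103.96938776  97.04591837  90.01530612]
top 0.51 [0.497 0.315 0.172] [228.75       199.77777778 141.9       ]
sc 0.78 [0.56  0.18  0.172] [157.93229167 153.765625   152.36458333]
sc 0.77 [ 0.756 -0.122  0.172] [97.64377682 96.13304721 96.82832618]
sc 0.59 [0.531 0.038 0.172] [130.25185185 110.67407407  84.27407407]
sc 0.46 [0.828 0.101 0.172] [199.75       195.25531915 193.07446809]
sc 0.38 [0.43  0.104 0.172] [136.85611511 117.28633094  90.76546763]
```

View pics/m1.png

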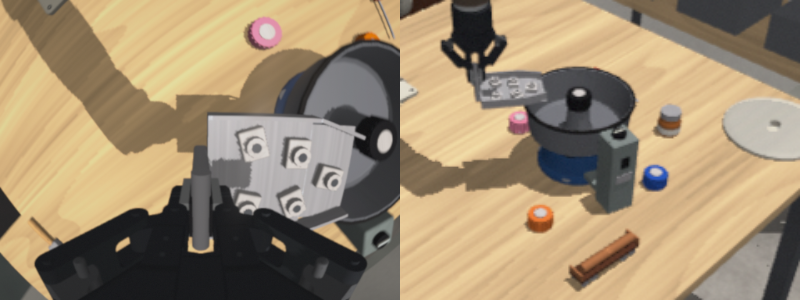

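The scene view shows the tray's spout just inside the bowl rim, with all five castings still aboard and the cap in place. I'll align, lower and tip.

>>> drive_tool([
  [[0,0.5,-10],[0,0,2],0],
  [[-0.5,0.8,-18],[0,0,1.8],0],
  [[1.1,1.8,9.4],[-3.39,2.12,0],0],
  [[1.5,2.4,9.1],[-3.39,2.12,0],0],
  [[1.9,3.0,9.0],[-3.39,2.12,0],0],
  [[2.1,3.4,8.7],[-3.39,2.12,0],0],
  [[2.4,3.9,8.4],[-3.39,2.12,0],0],
  [[1.75,2.8,5],[-2.12,1.325,0],0],
])

```text
clock: 6.77
eef_pos: [0.4579, 0.0242, 0.2662]
tool_rot: [0.273, 0.942, -0.188, -0.053]
ft_force: [0.5, 0.1, -3.7]
grip_width: 0.0092
grasp_force: 59.3
```

Run:
```python
from h import *
st()
```

```text
t 6.77 p [0.4579 0.0242 0.2662] z [-0.203 -0.326 -0.923] y [ 0.494  0.78  -0.384] yaw 57.7 j [ 0.23  0.36  0.19  1.69 -0.27  0.84] F [ 0.5  0.1 -3.7] w 0.0092 59.3
```

>>> drive_tool([
  [[1.75,2.8,5],[-2.12,1.325,0],0],
  [[2,3.2,4.7],[-2.12,1.325,0],0],
  [[2,3.2,4.7],[-2.12,1.325,0],0],
  [[2.2,3.5,4.3],[-2.12,1.325,0],0],
  [[2.2,3.5,4.3],[-2.12,1.325,0],0],
  [[2.4,3.8,4],[-2.12,1.325,0],0],
  [[2.4,3.8,4],[-2.12,1.325,0],0],
  [[2.6,4.1,3.5],[-2.12,1.325,0],0],
])

```text
clock: 7.43
eef_pos: [0.4751, 0.0516, 0.3004]
tool_rot: [0.26, 0.895, -0.349, -0.099]
ft_force: [0.4, 0.3, -2.1]
grip_width: 0.0095
grasp_force: 59.3
```

>>> drive_tool([
  [[2.6,4.1,3.5],[-2.12,1.325,0],0],
  [[2.7,4.3,3.2],[-2.12,1.325,0],0],
  [[2.7,4.3,3.2],[-2.12,1.325,0],0],
  [[0,0,0],[0,0,0],0],
  [[0,0,0],[0,0,0],0],
  [[0,0,0],[0,0,0],0],
  [[0,0,0],[0,0,0],0],
  [[0,0,0],[0,0,0],0],
])

```text
clock: 8.1
eef_pos: [0.4681, 0.0518, 0.2891]
tool_rot: [0.25, 0.876, -0.398, -0.105]
ft_force: [0.7, -0.6, -2.2]
grip_width: 0.0094
grasp_force: 60.8
```

Run:
```python
from h import *
st();p=camera('wrist');r=shot('scene')
cv2.imwrite('pics/m2.png',np.hstack([cv2.resize(p['image'],(400,300)),cv2.resize(r['image'][90:240,200:400],(400,300))])[:,:,::-1])
for nm,pp in(('w',p),('sc',r)):
  for s in silhouettes('casting_1',pp)[:8]: print(nm,s['conf'],s['bbox'])
```

```text
t 8.1 p [0.4681 0.0518 0.2891] z [-0.383 -0.645 -0.661] y [ 0.355  0.558 -0.75 ] yaw 57.5 j [ 0.4   0.69  0.53  2.15 -0.46  1.14] F [ 0.7 -0.6 -2.2] w 0.0094 60.8
w 0.92 [486.3, 176.2, 512.0, 204.4]
w 0.68 [504.5, 194.7, 511.8, 218.9]
w 0.67 [505.0, 247.1, 512.0, 273.3]
w 0.6 [478.5, 202.5, 505.2, 229.7]
w 0.57 [485.1, 222.4, 512.0, 255.4]
```

View pics/m2.png

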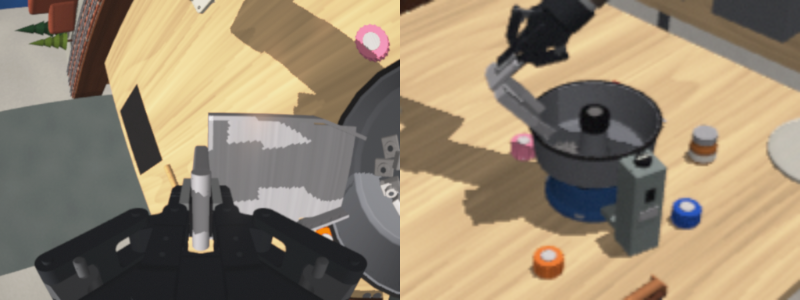

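The wrist view shows the tray empty and the five castings in the bowl, with the cap still on. Next I'll level the tray and take it back to free bench.

>>> drive_tool([
  [[-3,-6,3],[5.15,-3.22,0],0],
  [[-3,-6,3],[5.15,-3.22,0],0],
  [[-3,-6,3],[5.15,-3.22,0],0],
  [[-3,-6,2],[5.15,-3.22,0],0],
  [[-3,-6,2],[5.15,-3.22,0],0],
  [[-3,-6,2],[5.15,-3.22,0],0],
  [[-3,-6,2],[5.15,-3.22,0],0],
  [[-3,-6,2],[5.15,-3.22,0],0],
])

```text
clock: 8.97
eef_pos: [0.4435, 0.0038, 0.3084]
tool_rot: [0.277, 0.961, -0.001, 0.01]
ft_force: [-0.2, -0.6, -2.3]
grip_width: 0.0094
grasp_force: 60.7
```

>>> drive_tool([
  [[1,-12,0],[0,0,-6.5],0],
  [[1,-15,0],[0,0,-6.5],0],
  [[1,-15,-10],[0,0,-6.5],0],
  [[1,-15,-25],[0,0,-6.5],0],
  [[1,-15,-30],[0,0,-6.5],0],
  [[1,-15,-30],[0,0,-6.5],0],
  [[0,-15,-30],[0,0,-6.5],0],
  [[0,-12,-20],[0,0,-6.5],0],
])

```text
clock: 9.63
eef_pos: [0.4475, -0.1106, 0.1595]
tool_rot: [0.673, 0.739, -0.008, 0.004]
ft_force: [1.1, -0.2, -3.0]
grip_width: 0.0094
grasp_force: 61.0
```

Run:
```python
from h import *
st();o=get_obs();m=R.from_quat(o['tool_rot'])
y=m.as_matrix()[:,1];yaw=np.arctan2(y[1],y[0])
t=R.from_matrix(np.c_[[np.sin(yaw),-np.cos(yaw),0],[np.cos(yaw),np.sin(yaw),0],[0,0,-1]])
print(np.degrees((t*m.inv()).as_rotvec()))
p=camera('wrist');v=p['view'];print(len([s for s in silhouettes('casting_1',p) if s['conf']>.4]))
```

```text
t 9.63 p [ 0.4475 -0.1106  0.1595] z [-0.005 -0.018 -1.   ] y [ 0.996  0.094 -0.007] yaw 5.4 j [-0.23  0.21 -0.23  1.13 -0.02  1.25] F [ 1.1 -0.2 -3. ] w 0.0094 61.0Traceback (most recent call last):
  File "<stdin>", line 4, in <module>
  File "scipy/spatial/transform/_rotation.pyx", line 1143, in scipy.spatial.transform._rotation.Rotation.from_matrix
ValueError: Non-positive determinant (left-handed or null coordinate frame) in rotation matrix 0: [[ 0.09362442  0.99560759  0.        ]
 [-0.99560759  0.09362442  0.        ]
 [ 0.          0.         -1.        ]].
```

>>> drive_tool([
  [[0,0,-25],[1.0,-0.3,0],0],
  [[0,0,-25],[0,0,0],0],
  [[0,0,-25],[0,0,0],0],
  [[0,0,-20],[0,0,0],0],
  [[0,0,-15],[0,0,0],0],
  [[0,0,-10],[0,0,0],0],
  [[0,0,-5],[0,0,0],0],
  [[0,0,-3],[0,0,0],0],
])

```text
clock: 10.3
eef_pos: [0.4491, -0.1098, 0.0336]
tool_rot: [0.671, 0.742, 0.001, 0.001]
ft_force: [-0.1, 0.8, -2.2]
grip_width: 0.0094
grasp_force: 60.8
```

>>> drive_tool([
  [[0,0,-1],[0,0,0],0],
  [[0,0,-1],[0,0,0],0],
])

```text
clock: 10.47
eef_pos: [0.4506, -0.11, 0.0328]
tool_rot: [0.671, 0.742, 0.002, 0.002]
ft_force: [1.2, -0.6, -2.5]
grip_width: 0.0092
grasp_force: 60.8
```

Run:
```python
from h import *
st()
```

```text
t 10.47 p [ 0.4506 -0.11    0.0328] z [ 0.006 -0.001 -1.   ] y [0.995 0.1   0.006] yaw 5.7 j [-0.24  0.36 -0.4   0.8   0.    1.23] F [ 1.2 -0.6 -2.5] w 0.0092 60.8
```

>>> drive_tool([
  [[0,0,-1.5],[0,0,0],0],
  [[0,0,-1.5],[0,0,0],0],
  [[0,0,0],[0,0,0],0],
])

```text
clock: 10.72
eef_pos: [0.4503, -0.1099, 0.0294]
tool_rot: [0.671, 0.742, 0.002, 0.002]
ft_force: [0.3, 0.4, -3.2]
grip_width: 0.0095
grasp_force: 60.8
```

Run:
```python
from h import *
st();p=camera('scene');cv2.imwrite('pics/c.png',cv2.resize(p['image'][170:260,170:260],(540,540))[:,:,::-1])
```

```text
t 10.72 p [ 0.4503 -0.1099  0.0294] z [ 0.006 -0.    -1.   ] y [0.995 0.1   0.005] yaw 5.7 j [-0.24  0.36 -0.41  0.79  0.    1.23] F [ 0.3  0.4 -3.2] w 0.0095 60.8
```

>>> drive_tool([
  [[0,0,-1],[0,0.3,0],0],
  [[0,0,-1],[0,0,0],0],
  [[0,0,0],[0,0,0],0],
])

```text
clock: 11.02
eef_pos: [0.4501, -0.1099, 0.0292]
tool_rot: [0.671, 0.742, -0.0, 0.0]
ft_force: [-6.5, 2.2, 14.3]
grip_width: 0.0091
grasp_force: 63.1
```

>>> drive_tool([
  [[0,0,1],[0,0,0],0],
  [[0,0,0],[0,0,0],0.3],
  [[0,0,0],[0,0,0],0.6],
  [[0,0,0],[0,0,0],0.6],
  [[0,0,0],[0,0,0],0.6],
  [[0,0,5],[0,0,0],0.6],
  [[0,0,20],[0,0,0],0.6],
  [[0,0,30],[0,0,0],1],
])

```text
clock: 11.68
eef_pos: [0.4476, -0.1092, 0.0816]
tool_rot: [0.671, 0.742, -0.002, -0.003]
ft_force: [1.3, 0.1, 0.9]
grip_width: 0.0621
grasp_force: 0.0
```

>>> drive_tool([
  [[0,0,35],[0,0,0],1],
  [[0,0,35],[0,0,0],1],
  [[0,0,35],[0,0,0],1],
  [[5,15,35],[0,0,6],1],
  [[10,30,20],[0,0,6],1],
  [[10,35,10],[0,0,6],1],
  [[10,35,0],[0,0,6],1],
  [[10,35,0],[0,0,6],1],
])

```text
clock: 12.35
eef_pos: [0.496, 0.0415, 0.255]
tool_rot: [0.454, 0.891, 0.001, 0.001]
ft_force: [0.3, -0.4, 0.5]
grip_width: 0.0854
grasp_force: 0.0
```

>>> drive_tool([
  [[10,35,0],[0,0,6],1],
  [[10,35,0],[0,0,6],1],
  [[10,30,0],[0,0,6],1],
  [[8,15,0],[0,0,6],1],
  [[7,5,0],[0,0,6],1],
  [[0,0,0],[0,0,0],1],
  [[0,0,0],[0,0,0],1],
])

```text
clock: 12.93
eef_pos: [0.5399, 0.1603, 0.2529]
tool_rot: [0.211, 0.977, -0.0, -0.0]
ft_force: [-0.5, 0.1, 0.7]
grip_width: 0.0855
grasp_force: 0.0
```

Run:
```python
from h import *
st();p=camera('wrist');q=shot('top');r=shot('scene')
im=p['image'].copy()
for X in[(.556,.185,.182),(.556,.185,.15)]:
    u=wproj(p,X);print(u);cv2.circle(im,tuple(int(k) for k in u),4,(255,0,0),1)
for s in silhouettes('cap',p)[:4]:
    m=s['region'];ys,xs=np.nonzero(m);print(s['conf'],s['bbox'],xs.mean(),ys.mean(),p['image'][m].mean(0))
cv2.imwrite('pics/m3.png',np.hstack([cv2.resize(im,(400,300)),cv2.resize(r['image'][160:280,180:340],(400,300))])[:,:,::-1])
for s in silhouettes('tray',q)[:2]:print('tray',s['conf'],s['bbox'])
```

```text
t 12.93 p [0.5399 0.1603 0.2529] z [-0.001 -0.001 -1.   ] y [ 0.413  0.911 -0.001] yaw 65.6 j [ 0.29  0.36  0.23  1.44 -0.    0.71] F [-0.5  0.1  0.7] w 0.0855 0.0
[295.29495686 208.83886778]
[290.75791305 196.58354997]
0.86 [263.2, 164.9, 328.6, 233.4] 296.2743611345128 197.17073855658523 [80.20893008 78.47290087 78.89974726]
0.85 [171.9, 255.9, 193.4, 291.3] 180.26483050847457 276.4618644067797 [223.13983051 170.42584746 109.88347458]
0.63 [0.0, 268.1, 12.2, 289.1] 2.5757575757575757 278.52525252525254 [116.91919192 114.12121212 114.49494949]
0.57 [364.1, 55.8, 399.6, 88.3] 385.29562982005143 69.46401028277634 [233.57326478 176.32904884 110.95886889]
tray 0.77 [276.4, 207.1, 304.8, 250.8]
```

View pics/m3.png

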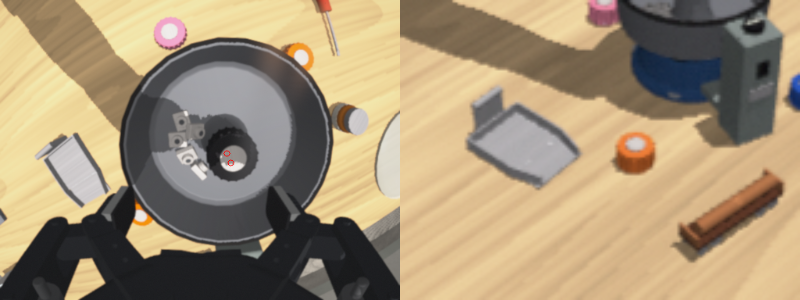

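The scene view shows the tray flat and empty on the bench. The wrist view shows the castings in the bowl, and the cap top at about (300,198) in full-size pixels, slightly off my prediction. I'll refine the cap position.

Run:
```python
from h import *
from scipy.optimize import minimize
p=camera('wrist');q=shot('top');r=shot('scene')
a=np.linspace(0,2*np.pi,40)
def fit(pic,pr):
    c=[(abs(s['bbox'][0]-0),s) for s in silhouettes('cap',pic)]
    best=None
    u0=pr(pic,(.556,.185,.17))
    s=min((s for _,s in c),key=lambda s:np.hypot((s['bbox'][0]+s['bbox'][2])/2-u0[0],(s['bbox'][1]+s['bbox'][3])/2-u0[1]))
    m=s['region']
    def cost(x):
        pts=[pr(pic,(x[0]+.025*np.cos(t),x[1]+.025*np.sin(t),z)) for z in(.15,.182) for t in a]
        h=cv2.convexHull((np.array(pts)*16).astype(np.int32))
        k=np.zeros(m.shape,np.uint8);cv2.fillConvexPoly(k,h,1,shift=4);k=k>0
        return -(k&m).sum()/(k|m).sum()
    o=minimize(cost,[.556,.185],method='Nelder-Mead',options=dict(initial_simplex=[[.556,.185],[.564,.185],[.556,.193]]))
    return o.x.round(4),o.fun,s['bbox']
print(fit(p,wproj),fit(q,proj),fit(r,proj))
print(wonz(p,300,198,.182))
```

```text
(array([0.5516, 0.1896]), np.float64(-0.9670212765957447), [263.4, 161.6, 329.5, 230.9]) (array([0.556, 0.185]), np.float64(0.0), [171.8, 152.0, 193.9, 171.0]) (array([0.5527, 0.1872]), np.float64(-0.9118942731277533), [286.9, 139.4, 304.2, 158.7])
[0.54968174 0.1905821  0.182     ]
```

>>> drive_tool([
  [[6,14,0],[0,0,0],1],
  [[6,14.5,0],[0,0,0],1],
  [[0,0,-20],[0,0,0],1],
  [[0,0,-25],[0,0,0],1],
  [[0,0,-25],[0,0,0],1],
  [[0,0,-20],[0,0,0],1],
  [[0,0,-11],[0,0,0],1],
  [[0,0,-4],[0,0,0],0.8],
])

```text
clock: 14.15
eef_pos: [0.5505, 0.1881, 0.1455]
tool_rot: [0.21, 0.978, -0.001, -0.002]
ft_force: [0.5, -0.5, -0.8]
grip_width: 0.0755
grasp_force: 0.0
```

>>> drive_tool([
  [[0,0,0],[0,0,0],0.5],
  [[0,0,0],[0,0,0],0.5],
  [[0,0,0],[0,0,0],0.3],
  [[0,0,0],[0,0,0],0.3],
  [[0,0,0],[0,0,0],0.3],
])

```text
clock: 14.57
eef_pos: [0.5529, 0.1889, 0.1494]
tool_rot: [0.21, 0.978, 0.0, 0.001]
ft_force: [0.2, 0.7, 1.0]
grip_width: 0.0489
grasp_force: 62.0
```

Run:
```python
from h import *
st()
```

```text
t 14.57 p [0.5529 0.1889 0.1494] z [ 0.002  0.    -1.   ] y [0.411 0.912 0.001] yaw 65.7 j [ 0.33  0.45  0.09  1.21 -0.    0.75] F [0.2 0.7 1. ] w 0.0489 62.0
```

Gripped and centred, with low forces. I'll try anticlockwise in small steps.

>>> drive_tool([
  [[0,0,0],[0,0,4],0],
  [[0,0,0],[0,0,4],0],
  [[0,0,0],[0,0,4],0],
  [[0,0,0],[0,0,4],0],
])

```text
clock: 14.9
eef_pos: [0.5528, 0.189, 0.1494]
tool_rot: [0.07, 0.998, 0.0, 0.001]
ft_force: [-0.3, 1.0, 1.9]
grip_width: 0.0486
grasp_force: 62.2
```

Run:
```python
from h import *
st();print(get_obs()['ft_torque'],get_obs()['tau'].round(2))
```

```text
t 14.9 p [0.5528 0.189  0.1494] z [ 0.002  0.001 -1.   ] y [0.14  0.99  0.001] yaw 81.9 j [ 0.33  0.45  0.09  1.21 -0.    0.47] F [-0.3  1.   1.9] w 0.0486 62.2
[ 0.06526475  0.0282848  -0.02948669] [-1.200e-01 -4.515e+01  2.369e+01  1.000e-02 -8.000e-02  6.600e-01]
```

>>> drive_tool([
  [[0,0,0],[0,0,4],0],
  [[0,0,0],[0,0,4],0],
  [[0,0,0],[0,0,3],0],
  [[0,0,0],[0,0,0],0],
])

```text
clock: 15.23
eef_pos: [0.5528, 0.189, 0.1494]
tool_rot: [-0.024, 1.0, 0.0, 0.001]
ft_force: [0.6, -0.9, 3.2]
grip_width: 0.0484
grasp_force: 62.1
```

Run:
```python
from h import *
st();print(get_obs()['ft_torque'],get_obs()['tau'].round(2))
```

```text
t 15.23 p [0.5528 0.189  0.1494] z [ 0.002  0.001 -1.   ] y [-0.049  0.999  0.001] yaw 92.8 j [ 0.33  0.45  0.09  1.21 -0.    0.28] F [ 0.6 -0.9  3.2] w 0.0484 62.1
[0.04631373 0.00576413 0.02361344] [-1.900e-01 -4.449e+01  2.331e+01 -2.000e-02 -1.000e-01 -3.300e-01]
```

The cap has turned 0.47 rad with little torque, so anticlockwise loosens it. I'll continue.

>>> drive_tool([
  [[0,0,0],[0,0,6],0],
  [[0,0,0],[0,0,6],0],
  [[0,0,0],[0,0,6],0],
  [[0,0,0],[0,0,6],0],
  [[0,0,0],[0,0,5],0],
])

```text
clock: 15.65
eef_pos: [0.5529, 0.1891, 0.1494]
tool_rot: [-0.275, 0.961, 0.0, 0.001]
ft_force: [-0.5, 0.8, 3.7]
grip_width: 0.0485
grasp_force: 62.4
```

Run:
```python
from h import *
st();print(get_obs()['ft_torque'],get_obs()['tau'].round(2))
```

```text
t 15.65 p [0.5529 0.1891 0.1494] z [ 0.002  0.001 -1.   ] y [-0.529  0.849 -0.   ] yaw 121.9 j [ 0.33  0.45  0.09  1.21  0.   -0.23] F [-0.5  0.8  3.7] w 0.0485 62.4
[ 0.13548165  0.04927987 -0.02717111] [ -0.29 -44.48  23.2    0.06  -0.2    0.71]
```

>>> drive_tool([
  [[0,0,0],[0,0,6],0],
  [[0,0,0],[0,0,6],0],
  [[0,0,0],[0,0,6],0],
  [[0,0,0],[0,0,6],0],
  [[0,0,0],[0,0,6],0],
  [[0,0,0],[0,0,6],0],
  [[0,0,0],[0,0,6],0],
  [[0,0,0],[0,0,6],0],
])

```text
clock: 16.32
eef_pos: [0.5527, 0.1891, 0.1494]
tool_rot: [-0.642, 0.766, -0.0, 0.001]
ft_force: [0.2, 0.3, 3.0]
grip_width: 0.0487
grasp_force: 62.3
```

Run:
```python
from h import *
st();print(get_obs()['ft_torque'],get_obs()['tau'].round(2))
```

```text
t 16.32 p [0.5527 0.1891 0.1494] z [ 0.002  0.001 -1.   ] y [-0.985  0.175 -0.002] yaw 169.9 j [ 0.33  0.45  0.09  1.21  0.   -1.07] F [0.2 0.3 3. ] w 0.0487 62.3
[ 0.09951529  0.10748537 -0.08591848] [ -0.43 -44.34  23.3   -0.11  -0.25   0.99]
```

That makes 1.82 rad, past the release angle. I'll lift gently.

>>> drive_tool([
  [[0,0,1],[0,0,0],0],
  [[0,0,2],[0,0,0],0],
  [[0,0,2],[0,0,0],0],
])

```text
clock: 16.57
eef_pos: [0.5523, 0.1886, 0.153]
tool_rot: [-0.64, 0.768, -0.0, 0.0]
ft_force: [1.5, 0.5, -2.6]
grip_width: 0.0485
grasp_force: 62.1
```

>>> drive_tool([
  [[0,0,5],[0,0,0],0],
  [[0,0,10],[0,0,0],0],
  [[0,0,15],[0,0,0],0],
  [[0,0,20],[0,0,0],0],
  [[0,0,20],[0,0,0],0],
  [[0,0,15],[0,0,0],0],
  [[0,0,10],[0,0,0],0],
  [[0,0,0],[0,0,0],0],
])

```text
clock: 17.23
eef_pos: [0.553, 0.189, 0.2516]
tool_rot: [-0.641, 0.768, -0.001, 0.002]
ft_force: [0.5, -0.5, -0.4]
grip_width: 0.0487
grasp_force: 63.0
```

Run:
```python
from h import *
st();p=camera('wrist');r=shot('scene')
cv2.imwrite('pics/m4.png',np.hstack([cv2.resize(p['image'],(400,300)),cv2.resize(r['image'][90:270,190:430],(400,300))])[:,:,::-1])
```

```text
t 17.23 p [0.553  0.189  0.2516] z [ 0.005  0.002 -1.   ] y [-0.984  0.179 -0.004] yaw 169.7 j [ 0.33  0.4   0.28  1.45 -0.   -1.06] F [ 0.5 -0.5 -0.4] w 0.0487 63.0
```

View pics/m4.png

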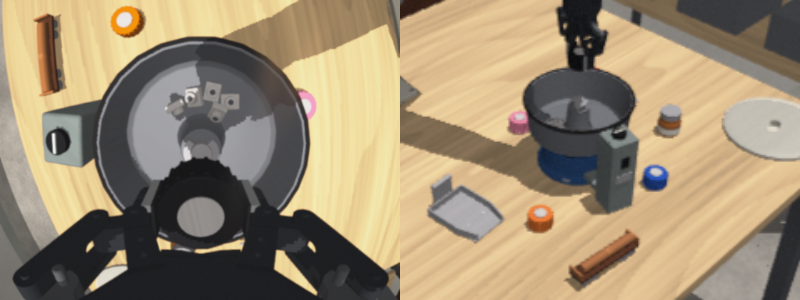

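The cap is held about 10 cm above its seat and the stud is bare. The castings are in the bowl and the tray lies flat.

```bash
python3 -c "
from workcell import job_done;print(job_done())"
```

```text
the job is handed in; nothing more can be done
None
```

I handed the job in at about 17 s of the 58 s limit: all five castings are in the bowl, the empty tray is flat on the bench, and the gripper holds the cap (right-hand thread) about 10 cm above its seat; the jar, brush, screwdriver and wagon were left alone.

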